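# Hang the gel holder on the bench rail and stand the gel bottle in it

## Task

Hang the empty light-blue bottle holder on the free part of the bench rail: lift its hooks over the rail's raised front lip, lower it until it is fully seated behind the lip, and only then let go. Then take the hand-gel pump bottle that stands in front of the rail and set it down upright in the hung holder, its nozzle pointing straight out, away from the rail. Do not disturb the white tube rack, the tape dispenser or the roll of tape.

Things in the scene. Friction and masses are not known exactly. Their poses are not given: they have to be found in the camera images.
- rail: White bench stand, fixed, 364 mm wide, with an aluminium accessory rail between blue end caps. Origin on the table below the middle of the rail's front face; x points to the back, away from the user, y along the rail, z up. Feet at y +-168 (28 wide, 18 high) reach from x -95 to 75 mm. Round lower bar, 20 mm thick, foremost at x 1.5, z 70.
- rail_lip (a point): Middle of the lip's top edge: rail frame x 2.5, y 0, z 155 mm. The rail is an upward-open channel, y -170 to 170: front wall x 0 to 5, z 110 to 155, its upper 24 mm being the anti-jump lip; groove behind it 20 mm wide, floor z 131; rear flange x 25 to 29, top z 143. End caps rise to z 162.
- pen_holder: White holder full of pens, hung on the rail's left part (+y), fixed. 76 mm wide in y, frame like the holder's; pens and tab reach at most 215 mm above the table. The rail is free from 38 mm on this thing's -y side to the far end cap, at least 200 mm.
- holder: Empty light-blue holder, 76 mm wide (y), 96 deep, 160 high, about 0.2 kg, upright on the table. Origin: underside, middle of the tray; z up, x to its back (hook side). Tray 68 x 68 mm inside, side walls 52 and front wall 34 mm high. Back plate x 34 to 40, up to z 112. Hung, its underside is 50 mm above the table and its x is the rail's x.
- holder_tab (a point): Middle of the teal grip tab on top of the back plate: holder frame x 37, y 0, z 137 mm. The tab is 10 mm thick (x), 44 mm wide (y), z 108 to 160. Pinch it from above across its thickness; keep the fingertips above the hooks' bridges (holder z 112).
- holder_hook (a point): Throat of the hooks at the bridges' underside: holder frame x 43.75, y 0, z 105 mm. Hooks at y +-26, 20 wide: a bridge runs back from the plate to x 53, a tongue slopes down and back to z 87, x 58. Throat (plate to tongue) 7.5 mm wide at the top, 13.5 at the tongue's tip. Seated, the bridges rest on the lip and this point is at rail x 1 to 4, z 155.
- holder_floor (a point): Middle of the tray's inner floor, where the bottle's foot goes: holder frame 0, 0, 4 mm.
- bottle: White hand-gel bottle with a blue-grey locked pump, 188 mm high, about 0.33 kg, standing upright. Origin at its underside; z up, the nozzle points along its -x. The round body, 58 mm in diameter about the axis x = 4.2 mm, is straight to z 105, then narrows to 25 mm at z 141.
- bottle_collar (a point): Middle of the pump's screw collar: 30 mm diameter, 15 mm high, on the bottle's axis, 147.5 mm above its foot. Grip it from above, across the nozzle's direction (along bottle y). The pump's head above it is 18 mm along x, 22 mm across, z 177 to 187; between them a 10 mm stem. Keep the fingertips above the shoulder (z 135).
- bottle_foot (a point): Foot of the bottle's axis: bottle frame x 4.2, y 0, z 0.
- bottle_nozzle (a point): Tip of the nozzle: bottle frame x -33, y 0, z 180 mm, 37 mm from the axis.
- tube_rack: White tube rack on the table (bystander), 81 x 165 x 75 mm, origin at its underside.
- tape_snail: Tape dispenser standing on the table (bystander), 20 x 72 x 60 mm, origin at its underside.
- tape_roll: Roll of white surgical tape lying on the table (bystander), 41 mm diameter, 25 mm high, origin at its underside.

How it is judged:
By the outcome, as a careful person would: the job done as asked, in the order asked, and still so for the second after the job is handed in, with the robot touching nothing.
It also fails if it takes over 61 s, if anything falls off the work surface, if the arm or the gripper's body presses on something with over 40 N, if the wrist force passes 120 N, or if a joint passes its speed limit or range.

## Robot

A 7-joint arm with a two-finger parallel gripper is mounted at the origin on a cart in front of the work surface, level with it; the furniture and walls round the work are solid. World frame = base frame: x ahead of the robot, y to its left, z up, the work surface at z = 0. Lengths are in m, angles in rad, forces in N, time in s.
With the tool pointing down it reaches from about 0.4 to 0.85 m from the base axis. Payload 6.9 kg.
Tool frame: the origin (TCP) lies midway between the tips of the shut fingers; the grasp point (between the pads) lies behind it (ctrl.pinch_z is the z of the grasp point in the tool frame, in m); z points along the fingers, y is the line along which they close (so a half turn about z gives the same grasp; the last joint's range is limited). The gripper opens to 85 mm and grips with 20 to 120 N. Pads are 22 mm wide; open, the fingers measure 114 mm over their backs; the gripper's body (76 mm by 85 mm) begins 54 mm behind the grasp point. The pads swing forward as they close: fully open they stand 13 mm farther back than shut.
Start: joints at [0.105, 0.507, -0.238, 1.5, 0.126, 1.149, -0.155], TCP at [0.625, -0, 0.231] pointing down, gripper open.
Joint ranges: [-3.08, 3.08], [-0.24, 2.05], [-1.43, 1.35], [0, 2.5], [-1.52, 4.66], [0.17, 1.96], [-2.89, 2.89]. Speed limits (rad/s): [2.39, 2.39, 3.14, 3.14, 3.14, 3.14, 3.14].

## Interface

Orientations are given as a unit quaternion [w, x, y, z].
In Python, from station import ctrl, get_state, vision, ticket, models gives the robot as it stands. Calls block until the motion is done:
- ctrl.movep(position, orientation): joint-space move of the TCP to a pose.
- ctrl.movel(position, frame=None, max_speed=0.15): straight line of the TCP; frame=None keeps the orientation; max_speed is the mean speed in m/s.
- ctrl.set_joints(angles): joint-space move.
- ctrl.ungrasp() and ctrl.close_gripper(force=None): open the fingers fully, or close them until they stop; force is the grip in N (None keeps the last).
- ctrl.pause(seconds).
- ctrl.ik(position, orientation): joint angles nearest the present ones, or None.
- get_state(): the state.
- vision.grab_frame(name): name is "scene" or "side" or "wrist"; returns (picture, depth): 400x640x3 uint8, blue, green, red; 400x640 float32, m along the optical axis (not along the pixel's ray), 0 where there is no reading.
- vision.camera_info(name): a dict with "mtx" (3x3 intrinsics, pixels), "R" (3x3) and "t" (3): a world point X has camera coordinates R X + t; the wrist camera has in their place "hand_eye" (4x4, takes a point from camera to tool coordinates, whose origin is the TCP and whose axes are the flange's). Camera axes: x right, y down, z forward; pixel columns grow to the right and rows downward; lengths in m; the calibration is good to about 2 mm. A picture is of the moment at which its call begins: read the wrist's pose just before it. camera_info takes no time and is no camera call.
A pose or a line that the arm cannot do raises ctrl.Unreachable and nothing moves.
- ticket.close_job(): hands the job in; it is judged then, once.
Trained networks look in the newest picture that a camera, given by its name, has taken for a name from the list of things; names that differ only in an ending like _2 or _b are one class to them, and where a whole thing is asked for, a point or a joint stands for the part that bears it (a point fixed in the world has none). Each returns a list of dicts, best first, with "p" (0 to 1); they miss things now and then, are a little off and sometimes report something else, mostly with a low value. They report only what shows in the picture. A call takes as long as a camera call.
- models.recognise(camera, target): "point" ([column, row] in pixels, amid what is visible of it).
- models.masks_of(camera, target): "mask" (400x640 bool, what is visible of it) and "point" ([column, row] in pixels, amid what is visible of it).
The state is a dict: "time": time; "qpos": joint angles; "qd": joint speeds; "tau": joint torques, N m; "tcp_pos": TCP position; "eef_rot": TCP orientation; "contact_force": force on the tool from outside, world axes, zero at the start; "wrist_torque": the same for the moment, N m; "width": finger opening in m; "gripper_force": force on a finger pad.
Only numpy, scipy, OpenCV 4.12 (cv2) and the standard library are available. Lean on these libraries where they do the work, as an engineer would, in place of code of your own. Each camera call takes 0.05 s, during which the arm holds its last target. There are 200 camera calls.

## Working session

There is one attempt and no reset: what is moved stays moved. The work goes in short steps, each a Python script; the robot and the scene stay as the last script left them, time stands still between calls to the robot, and variables do not carry over. Pictures are saved under pics/ and viewed, at most 10 in all, crops included, and the job is handed in when it is done.

```bash
ls; mkdir -p pics
cat > h.py <<'E'
import numpy as np, cv2
from station import ctrl, get_state, vision, ticket, models
def cloud(cam):
    s=get_state(); im,d=vision.grab_frame(cam); ci=vision.camera_info(cam); K=np.array(ci["mtx"])
    v,u=np.mgrid[0:400,0:640]
    P=np.stack([(u-K[0,2])/K[0,0]*d,(v-K[1,2])/K[1,1]*d,d],-1)
    if "R" in ci: P=(P-np.array(ci["t"]).ravel())@np.array(ci["R"])
    else:
        H=np.array(ci["hand_eye"]); w,x,y,z=s["eef_rot"]
        from scipy.spatial.transform import Rotation as Ro
        P=(P@H[:3,:3].T+H[:3,3])@Ro.from_quat([x,y,z,w]).as_matrix().T+np.array(s["tcp_pos"])
    P[d<=0]=np.nan
    return im,P
E
python3 - <<'E'
from h import *
for c in ["scene","side"]:
    im,P=cloud(c); cv2.imwrite(f"pics/{c}0.png",im)
    for t in ["rail","pen_holder","holder","holder_tab","bottle","bottle_collar","bottle_nozzle","tube_rack","tape_snail","tape_roll"]:
        r=models.masks_of(c,t)
        for q in r[:2]:
            m=q["mask"]; X=P[m]; X=X[~np.isnan(X[:,0])]
            print(c,t,round(q["p"],2),np.round(q["point"]),m.sum(), np.round(np.percentile(X,[2,50,98],axis=0),3).tolist() if len(X) else None)
print(ctrl.pinch_z,get_state())
E
```

```text
pics
station.py
scene rail 0.79 [296. 196.] 4354 [[0.559, -0.085, -0.0], [0.651, 0.072, 0.078], [0.737, 0.276, 0.156]]
scene pen_holder 0.88 [260. 204.] 2841 [[0.579, 0.168, 0.054], [0.619, 0.213, 0.117], [0.66, 0.246, 0.206]]
scene pen_holder 0.69 [400. 200.] 1375 [[0.412, -0.085, 0.009], [0.43, -0.059, 0.089], [0.459, -0.047, 0.186]]
scene holder 0.88 [309. 265.] 3103 [[0.391, 0.184, 0.004], [0.461, 0.22, 0.045], [0.47, 0.26, 0.158]]
scene holder_tab 0.74 [310. 265.] 3219 [[0.391, 0.184, 0.003], [0.461, 0.22, 0.044], [0.477, 0.26, 0.158]]
scene bottle 0.58 [398. 200.] 1348 [[0.412, -0.083, 0.006], [0.43, -0.058, 0.084], [0.459, -0.047, 0.186]]
scene bottle_collar 0.59 [402. 204.] 1499 [[0.412, -0.243, 0.001], [0.43, -0.06, 0.083], [0.513, -0.047, 0.186]]
scene bottle_collar 0.5 [260. 202.] 2973 [[0.579, 0.097, -0.0], [0.622, 0.212, 0.116], [0.675, 0.245, 0.206]]
scene bottle_nozzle 0.74 [404. 201.] 1469 [[0.412, -0.257, 0.008], [0.431, -0.06, 0.085], [0.573, -0.047, 0.186]]
scene tube_rack 0.96 [240. 310.] 2610 [[0.398, 0.349, 0.0], [0.457, 0.387, 0.06], [0.547, 0.412, 0.068]]
scen
[... 1425 characters left out ...]
array([ 0.10550926,  0.50747861, -0.23758868,  1.50023446,  0.12570434,
        1.14890518, -0.15481773]), 'qd': array([ 0.00056362, -0.00027777, -0.00021581,  0.00088976,  0.00095786,
        0.00088651, -0.00223343]), 'tau': array([ 4.44893958e-04, -6.20364976e+01, -2.18510695e+00, -2.49958313e+01,
        1.38415999e-02,  2.43433627e-03, -1.27221710e-05]), 'tcp_pos': array([ 6.24970042e-01, -3.95494125e-05,  2.31275956e-01]), 'eef_rot': array([-1.45037209e-05,  7.07126188e-01,  7.07087373e-01, -1.89123021e-05]), 'contact_force': array([-0.93524419, -0.28296274, -0.78869958]), 'wrist_torque': array([-0.01257892, -0.04034996,  0.01792044]), 'gripper_force': 0.0, 'width': 0.0853481116735199}
```

View pics/scene0.png

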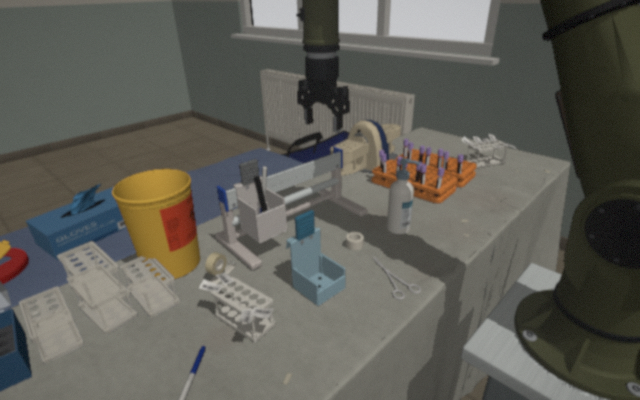

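View pics/side0.png

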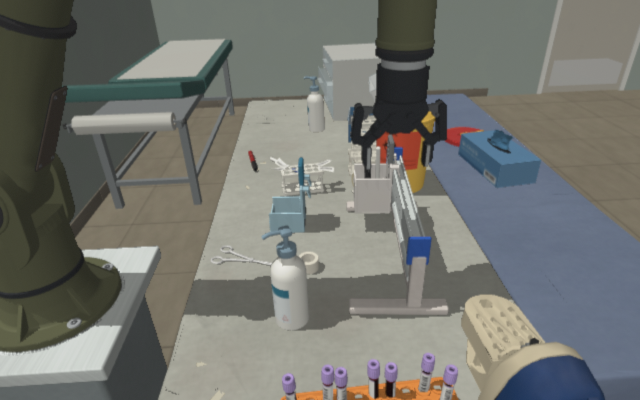

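```bash
cat > f.py <<'E'
from h import *
A={}
for c in ["scene","side"]:
    im,P=cloud(c); A[c]=P
P=np.concatenate([A[c].reshape(-1,3) for c in A]); lab=np.repeat([0,1],400*640)
ok=~np.isnan(P[:,0]); P=P[ok]; lab=lab[ok]
np.savez("pc.npz",P=P,lab=lab)
def box(x,y,z,l=None):
    m=(P[:,0]>x[0])&(P[:,0]<x[1])&(P[:,1]>y[0])&(P[:,1]<y[1])&(P[:,2]>z[0])&(P[:,2]<z[1])
    return P[m],lab[m]
def rect(n,Q):
    if len(Q)<5: print(n,len(Q)); return
    r=cv2.minAreaRect((Q[:,:2]*1000).astype(np.float32)); print(n,len(Q),"c",np.round(r[0],1),"size",np.round(r[1],1),"ang",round(r[2],2),"zmax",np.percentile(Q[:,2],99).round(4), "med",np.median(Q,0).round(4))
for l in (0,1,2):
    def g(*a):
        Q,L=box(*a); return Q if l==2 else Q[L==l]
    print("cam",l)
    rect("tab",g((.38,.52),(.15,.29),(.125,.162)))
    rect("holder all",g((.36,.53),(.15,.29),(.008,.162)))
    rect("tray",g((.36,.53),(.15,.29),(.008,.05)))
    rect("lip",g((.5,.75),(-.08,.155),(.147,.158)))
    rect("bottle body",g((.38,.5),(-.14,-.02),(.02,.1)))
    rect("collar",g((.38,.5),(-.14,-.02),(.142,.154)))
    rect("head",g((.36,.52),(-.16,.0),(.172,.19)))
    rect("roll",g((.44,.52),(0.02,.1),(.006,.03)))
E
python3 f.py
```

```text
cam 0
tab 354 c [464.7 218.7] size [45.1 10.8] ang 84.34 zmax 0.1616 med [0.4625 0.2225 0.1457]
holder all 2821 c [436.7 220.8] size [77.7 93.3] ang 85.63 zmax 0.1605 med [0.4618 0.2225 0.0509]
tray 1380 c [429.9 222. ] size [75.6 79. ] ang 86.92 zmax 0.0496 med [0.4276 0.2189 0.029 ]
lip 318 c [644.1  37.1] size [ 35.6 234.9] ang 1.3 zmax 0.157 med [0.6474 0.0441 0.1528]
bottle body 685 c [431.9 -63. ] size [57.9 30.2] ang 33.48 zmax 0.0991 med [ 0.426  -0.0541  0.0609]
collar 64 c [435.8 -69.1] size [30.4 16.7] ang 33.84 zmax 0.1539 med [ 0.4335 -0.0655  0.1486]
head 94 c [427.3 -78.4] size [44.7 20.1] ang 15.13 zmax 0.1884 med [ 0.433  -0.0779  0.1849]
roll 252 c [471.1  58.1] size [40.6 39.6] ang 45.88 zmax 0.0269 med [0.4689 0.0626 0.0209]
cam 1
tab 124 c [467.3 213.1] size [44.9 10.8] ang 86.11 zmax 0.1609 med [0.4671 0.1961 0.1482]
holder all 1415 c [438.9 216. ] size [80.8 94.4] ang 87.44 zmax 0.1598 med [0.4434 0.1927 0.0398]
tray 963 c [431.4 216.5] size [80.7 78.5] ang 86.75 zmax 0.0496 med [0.4304 0.1837 0.0308]
lip 245 c [648.9  41. ] size [228.4   5.4] ang 84.82 zmax 0.
[... 471 characters left out ...]
zmax 0.1615 med [0.4632 0.2163 0.1465]
holder all 4236 c [438.3 217.5] size [83.7 96.1] ang 87.12 zmax 0.1603 med [0.4601 0.2168 0.0459]
tray 2343 c [430.3 218.2] size [83.5 80.7] ang 86.33 zmax 0.0496 med [0.4293 0.2155 0.0296]
lip 563 c [644.5  37.2] size [ 35.6 234.9] ang 1.08 zmax 0.1568 med [0.6469 0.0325 0.1538]
bottle body 1958 c [440.4 -78.6] size [56.7 64.4] ang 16.44 zmax 0.0989 med [ 0.437  -0.0983  0.0612]
collar 187 c [441.  -77.9] size [33.  34.7] ang 56.28 zmax 0.154 med [ 0.44   -0.0891  0.1484]
head 314 c [427.9 -82.1] size [45.7 27.2] ang 15.69 zmax 0.1884 med [ 0.4355 -0.085   0.1856]
roll 530 c [473.2  55.6] size [39.7 46.9] ang 41.0 zmax 0.0268 med [0.4747 0.0589 0.021 ]
```

The scene view shows the holder at about (318,265), the bottle at (400,200), the rail at (300,190) with the pen holder on its left, and the tape roll at (354,240). The side view shows the nozzle pointing left, towards the robot. The two cameras disagree by about 5 mm, so I'll refine with the wrist camera.

```bash
cat >> h.py <<'E'
from scipy.spatial.transform import Rotation as Ro
def Q(yaw_deg, extra=0):
    r=Ro.from_euler("z",yaw_deg+extra,degrees=True)*Ro.from_quat([.70710678,.70710678,0,0])
    x,y,z,w=r.as_quat(); return [w,x,y,z]
def box(P,x,y,z):
    P=P.reshape(-1,3)
    with np.errstate(invalid="ignore"):
        m=np.all((P>[x[0],y[0],z[0]])&(P<[x[1],y[1],z[1]]),1)
    return P[m]
def rect(n,Qp):
    if len(Qp)<8: print(n,len(Qp)); return
    r=cv2.minAreaRect((Qp[:,:2]*1000).astype(np.float32)); print(n,len(Qp),"c",np.round(r[0],1),"size",np.round(r[1],1),"ang",round(r[2],2),"z99",np.percentile(Qp[:,2],99).round(4))
def lip(P,y=(-.07,.15)):
    q=box(P,(.55,.75),y,(.1535,.158))
    if len(q)<20: print("lip",len(q)); return
    k=np.ones(len(q),bool)
    for _ in range(4):
        a=np.polyfit(q[k,1]-.04,q[k,0],1); r=q[:,0]-np.polyval(a,q[:,1]-.04); k=abs(r)<.004
    rr=r[k]; a[1]+=(np.percentile(rr,3)+np.percentile(rr,97))/2
    print("lip n",k.sum(),"x at y=.04:",a[1].round(4),"yaw",np.degrees(-np.arctan(a[0])).round(2),"thick",np.ptp(np.percentile(rr,[3,97])).round(4)); return a
def ends(P):
    # holder rail end caps and pen holder limits
    q=box(P,(.55,.75),(-.2,.35),(.157,.165)); 
    if len(q): print("caps y",np.round(np.percentile(q[:,1],[1,99]),4), "n",len(q))
    q=box(P,(.55,.75),(.1,.3),(.06,.12)); q=q[q[:,0]<.62]
    if len(q): print("pen y",np.round(np.percentile(q[:,1],[1,99]),4))
E
python3 - <<'E'
from h import *
print(np.array(vision.camera_info("wrist")["hand_eye"]).round(3))
im,P=cloud("wrist"); cv2.imwrite("pics/w0.png",im); lip(P); ends(P)
for c in ("scene","side"):
    _,P=cloud(c); print(c); lip(P); ends(P)
ctrl.movep([.46,.218,.29],Q(-4)); im,P=cloud("wrist"); cv2.imwrite("pics/w1.png",im)
rect("tab",box(P,(.38,.52),(.15,.29),(.13,.165)))
rect("tabtop",box(P,(.38,.52),(.15,.29),(.155,.165)))
rect("tray",box(P,(.36,.53),(.15,.29),(.025,.056)))
lip(P); print(get_state()["time"],get_state()["tcp_pos"])
cv2.imwrite("pics/ww.png",np.hstack([cv2.resize(cv2.imread(f"pics/w{i}.png"),(400,250)) for i in (0,1)]))
E
```

```text
[[ 0.001 -0.965 -0.262  0.066]
 [ 1.     0.001  0.     0.   ]
 [ 0.    -0.262  0.965 -0.143]
 [ 0.     0.     0.     1.   ]]
lip n 1786 x at y=.04: 0.65 yaw -5.08 thick 0.0046
caps y [-0.0865  0.0834] n 338
pen y [0.165  0.1689]
scene
lip n 99 x at y=.04: 0.6471 yaw -5.2 thick 0.0056
caps y [-0.0814  0.3465] n 204
pen y [0.171  0.2465]
side
lip n 169 x at y=.04: 0.6489 yaw -5.08 thick 0.0046
caps y [-0.089   0.3432] n 297
pen y [0.1628 0.2415]
tab 471 c [468.2 217.1] size [43.1 10.4] ang 86.44 z99 0.1618
tabtop 408 c [468.7 217.1] size [43.1  9.4] ang 86.38 z99 0.1618
tray 750 c [433.3 218.6] size [76.3 79.2] ang 86.37 z99 0.0538
lip n 475 x at y=.04: 0.65 yaw -5.06 thick 0.0052
2.4833 [0.46113254 0.21654544 0.28955691]
```

View pics/ww.png

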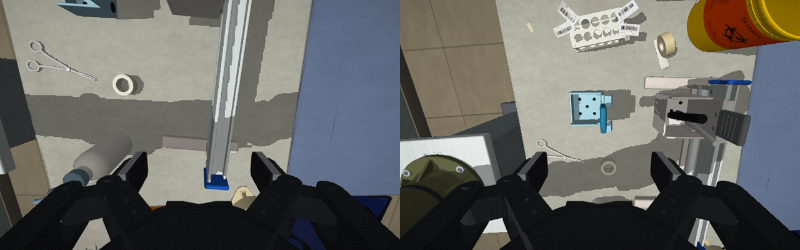

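Run:
```python
from h import *
ctrl.movep([.4675,.217,.215],Q(-3.6)); ctrl.pause(.2); print(get_state()["tcp_pos"])
ctrl.movel([.4675,.217,.119],max_speed=.1); ctrl.pause(.2)
s=get_state(); print(s["tcp_pos"],s["contact_force"])
ctrl.close_gripper(force=45); s=get_state(); print(s["width"],s["gripper_force"],s["tcp_pos"])
for c in ("scene","side"):
    im,P=cloud(c); print(c); rect("tray",box(P,(.36,.53),(.15,.29),(.008,.05)))
ctrl.movel([.4675,.217,.225],max_speed=.12)
p=[.53,.045,.225]; ctrl.movep(p,Q(-5.1)); ctrl.pause(.3)
s=get_state(); print(s["tcp_pos"],s["contact_force"],s["width"],s["time"])
for c in ("scene","side"):
    im,P=cloud(c); cv2.imwrite(f"pics/{c}1.png",im); print(c); lip(P)
    rect("tray",box(P,(.43,.6),(-.03,.12),(.116,.153)))
    rect("plate/tab",box(P,(.43,.6),(-.03,.12),(.175,.24)))
    q=box(P,(.43,.6),(-.03,.12),(.06,.3)); print("zmin",np.percentile(q[:,2],.5))
```

```text
[0.46851751 0.21746716 0.21684626]
[0.46777724 0.2171006  0.1195084 ] [-0.08756867  0.03136347  0.75257577]
0.009505543914616235 48.587987422943115 [0.46748181 0.21696945 0.11892761]
scene
tray 1383 c [430.  220.9] size [78.4 79.8] ang 86.48 z99 0.0494
side
tray 952 c [431.2 216.8] size [81.8 78.9] ang 86.32 z99 0.0495
[0.52983913 0.04612503 0.22502009] [-0.21507815 -0.20214621 -1.6237207 ] 0.009470195332837788 7.2583
scene
lip n 84 x at y=.04: 0.6472 yaw -4.75 thick 0.006
tray 1050 c [491.5  51.1] size [79.1 78.6] ang 84.84 z99 0.1524
plate/tab 639 c [524.1  49.6] size [78.3 29. ] ang 71.72 z99 0.2387
zmin 0.10815734481830103
side
lip n 177 x at y=.04: 0.6487 yaw -5.12 thick 0.0047
tray 1409 c [493.9  46.2] size [78.3 79.7] ang 85.43 z99 0.1527
plate/tab 376 c [530.   42.7] size [76.7 35.8] ang 84.09 z99 0.2399
zmin 0.10683815233844557
```

Run:
```python
from h import *
ctrl.movel([.6413,.045,.225],max_speed=.12); ctrl.pause(.3)
s=get_state(); print(s["tcp_pos"],s["contact_force"],s["time"])
I=[]
for c in ("scene","side"):
    im,P=cloud(c); I.append(im); print(c); 
    lip(P,(-.07,0)); 
    rect("tray",box(P,(.52,.66),(-.03,.12),(.116,.152)))
u=lambda im,r: cv2.resize(im[r[0]:r[1],r[2]:r[3]],(400,400))
cv2.imwrite("pics/c2.png",np.hstack([u(I[0],(130,260,250,380)),u(I[1],(140,290,320,470))]))
```

```text
[0.64109182 0.04496777 0.22528564] [-0.6178458  -0.34345786 -1.91771918] 8.7333
scene
lip n 28 x at y=.04: 0.6459 yaw -4.45 thick 0.0057
tray 1077 c [606.   49.2] size [150.4  88.5] ang 84.15 z99 0.1516
side
lip n 72 x at y=.04: 0.649 yaw -5.26 thick 0.0046
tray 1577 c [613.8  28.2] size [112.   99.5] ang 85.76 z99 0.1517
```

View pics/c2.png

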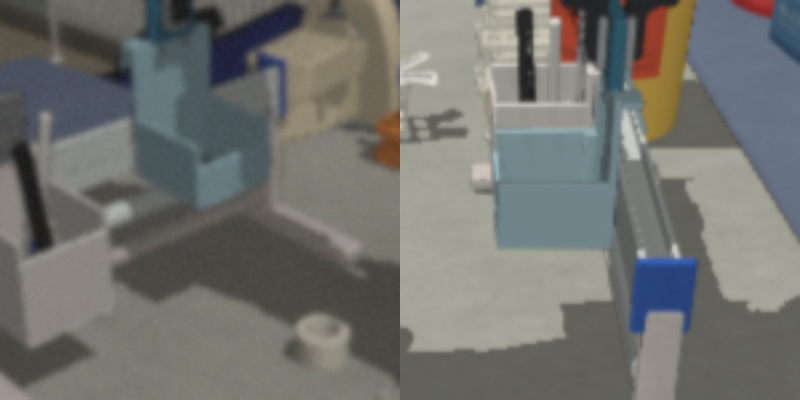

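The scene crop shows the holder hanging clear above the rail. In the side crop the plate (crop column about 610) is just in front of the lip and the hooks are above it. I'll lower it in steps and watch the force.

Run:
```python
from h import *
f0=np.array(get_state()["contact_force"])
def go(x,z,v=.06):
    ctrl.movel([x,.045,z],max_speed=v); s=get_state(); f=np.array(s["contact_force"])-f0
    print(np.round(s["tcp_pos"],4),f.round(1)); return f
for x,z in [(.6413,.200),(.6413,.19),(.6415,.184),(.642,.179),(.6425,.175),(.6428,.172),(.643,.170),(.643,.1685),(.643,.167)]:
    f=go(x,z)
    if np.linalg.norm(f)>12: print("stop"); break
print(get_state()["time"])
```

```text
[0.6412 0.045  0.1996] [ 0.1 -0.3 -1.1]
[0.641  0.0449 0.1895] [ 0.6  0.8 -0.1]
[0.6413 0.045  0.1836] [-0.7 -0.  -1.3]
[0.6418 0.045  0.1786] [-0.3  0.2 -1. ]
[0.6424 0.045  0.1747] [-0.6 -0.7 -0.3]
[0.6427 0.045  0.1718] [-0.4 -1.1  0.2]
[0.6429 0.045  0.1699] [-0.   0.2 -1.1]
[0.6432 0.0451 0.1689] [-0.1 -0.7  2.4]
[0.6433 0.0451 0.1688] [-4.6 -0.9 12. ]
stop
11.4667
```

Run:
```python
from h import *
ctrl.movel([.643,.045,.1687],max_speed=.05); ctrl.pause(.2); s=get_state(); print(s["contact_force"],s["tcp_pos"])
ctrl.ungrasp(); ctrl.pause(.1); ctrl.movel([.643,.045,.26],max_speed=.15)
for c in ("scene","side"):
    im,P=cloud(c); cv2.imwrite(f"pics/{c}3.png",im); print(c); lip(P,(-.07,0))
    rect("tab",box(P,(.6,.68),(-.0,.09),(.18,.212))); rect("tray",box(P,(.55,.615),(-.03,.12),(.06,.104)))
    q=box(P,(.55,.62),(-.03,.12),(.03,.3)); print("zmin",np.percentile(q[:,2],[.5,2]))
# wrist view of hung holder, then bottle
ctrl.movep([.60,.02,.33],Q(-5,90)); ctrl.pause(.2); im,P=cloud("wrist"); cv2.imwrite("pics/w3.png",im)
rect("tab",box(P,(.6,.68),(-.0,.09),(.18,.216))); rect("tray top",box(P,(.53,.66),(-.03,.12),(.08,.11)))
lip(P,(-.07,0)); rect("floor",box(P,(.53,.66),(-.03,.12),(.048,.06)))
rect("head",box(P,(.36,.52),(-.16,.0),(.174,.194)));print(get_state()["time"],get_state()["tcp_pos"])
cv2.imwrite("pics/c3.png",np.hstack([cv2.resize(im,(400,250)),cv2.resize(cv2.imread("pics/side3.png")[140:290,290:530],(400,250))]))
```

```text
[-1.66331112  0.25468526  3.28411449] [0.64308286 0.04503247 0.16885775]
scene
lip n 29 x at y=.04: 0.6481 yaw -5.91 thick 0.0043
tab 207 c [638.1  47.4] size [44.1 11.2] ang 79.0 z99 0.2112
tray 555 c [592.   51.5] size [78.3 52.2] ang 85.08 z99 0.1019
zmin [0.04999299 0.05136352]
side
lip n 66 x at y=.04: 0.649 yaw -5.33 thick 0.0044
tab 188 c [640.3  41.8] size [43.5 10.5] ang 86.49 z99 0.2107
tray 923 c [593.5  47.2] size [79.4 49.6] ang 84.88 z99 0.1018
zmin [0.04940742 0.05132285]
tab 718 c [640.6  44.3] size [43.3  9.7] ang 85.43 z99 0.2113
tray top 876 c [612.7  45.2] size [138.1  87.1] ang 86.16 z99 0.1098
lip n 224 x at y=.04: 0.6502 yaw -5.8 thick 0.0049
floor 1906 c [609.5  48. ] size [67.7 65.7] ang 84.98 z99 0.0563
head 722 c [432.3 -82.2] size [40.4 21.5] ang 20.02 z99 0.189
15.1583 [0.59999867 0.02014275 0.3297657 ]
```

View pics/c3.png

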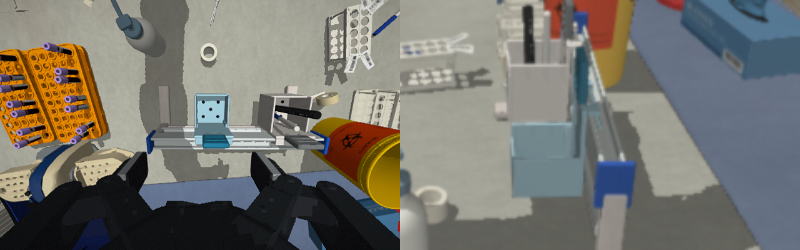

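The holder is seated: underside at z 50 mm, tab top at 210.5 mm and yaw matching the rail. In the picture the tray sits at (210,110) left of the pen holder. Next is the bottle.

```bash
cat > b.py <<'E'
from h import *
from scipy.optimize import least_squares
def circ(n,q,R):
    if len(q)<20: print(n,len(q)); return
    f=lambda c: np.hypot(q[:,0]-c[0],q[:,1]-c[1])-R
    r=least_squares(f,q[:,:2].mean(0)+[0.005,0],loss="soft_l1",f_scale=.001); print(n,len(q),(r.x*1000).round(1),"rms",(np.median(abs(f(r.x)))*1000).round(2))
def an(c,P):
    print(c); B=((.38,.51),(-.15,-.01))
    circ("body",box(P,*B,(.02,.1)),.029); circ("collar",box(P,*B,(.142,.153)),.015)
    h=box(P,(.36,.52),(-.16,0),(.172,.192)); rect("head",h)
    if len(h)>20:
        w=h[:,:2]-h[:,:2].mean(0); v=np.linalg.svd(w,full_matrices=False)[2][0]; v*=np.sign(v[0]); t=w@v
        print("yaw",np.degrees(np.arctan2(v[1],v[0])).round(1),"span",np.ptp(t).round(4),"axis",(h[:,:2].mean(0)+v*(np.percentile(t,99)-.0088)).round(4))
E
python3 - <<'E'
from b import *
ctrl.movep([.44,-.08,.30],Q(20,90)); ctrl.pause(.2)
im,P=cloud("wrist"); cv2.imwrite("pics/w4.png",im); an("wrist",P)
for c in ("scene","side"): _,P=cloud(c); an(c,P)
print(get_state()["time"],get_state()["tcp_pos"])
E
```

```text
wrist
body 202 [442.  -78.9] rms 0.11
collar 21 [441.8 -79.2] rms 0.08
head 632 c [429.2 -84.1] size [46.3 21.5] ang 20.6 z99 0.1886
yaw 19.5 span 0.0463 axis [ 0.4421 -0.079 ]
scene
body 694 [441.2 -77.3] rms 0.78
collar 54 [440.9 -76.7] rms 0.74
head 94 c [428.4 -80.1] size [45.  20.1] ang 27.98 z99 0.1886
yaw 25.9 span 0.045 axis [ 0.4384 -0.0728]
side
body 1277 [441.4 -79. ] rms 0.46
collar 110 [441.8 -79.5] rms 0.46
head 219 c [428.7 -85.1] size [45.4 21.7] ang 14.43 z99 0.1884
yaw 13.9 span 0.0455 axis [ 0.4418 -0.0838]
16.2917 [ 0.44058945 -0.07943319  0.29992381]
```

View pics/w4.png

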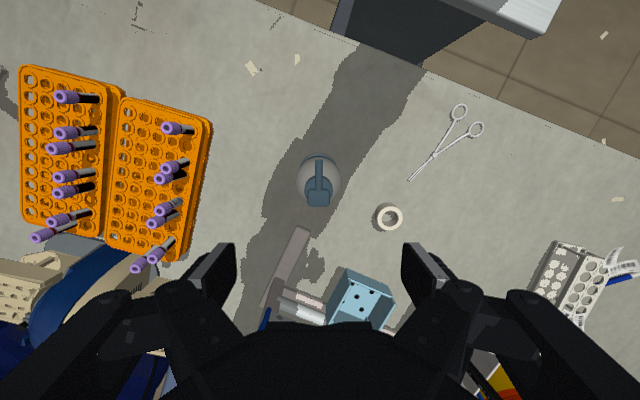

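The nozzle points straight up in the tool-aligned picture (head at (318,190)), so the bottle yaw of 20° is confirmed. Now I'll grasp it.

Run:
```python
from b import *
ctrl.movep([.4417,-.079,.24],Q(20,90)); ctrl.pause(.2)
ctrl.movel([.4417,-.079,.136],max_speed=.12); ctrl.pause(.2); s=get_state(); print(s["tcp_pos"],s["contact_force"])
ctrl.close_gripper(force=60); s=get_state(); print(s["width"],s["gripper_force"],s["tcp_pos"])
ctrl.movel([.4417,-.079,.26],max_speed=.15); s=get_state(); print(s["width"],s["contact_force"])
ctrl.movep([.607,.0478,.26],Q(-5.1,90)); ctrl.pause(.4); s=get_state(); print(s["width"],s["tcp_pos"],s["time"])
I=[]
for c in ("scene","side"):
    im,P=cloud(c); I.append(im); print(c); B=((.55,.66),(-.02,.11))
    circ("body",box(P,(.55,.634),(-.0,.1),(.15,.20)),.029); rect("tray",box(P,(.55,.615),(-.03,.12),(.06,.083)))
    q=box(P,(.55,.634),(-.0,.1),(.105,.2)); print("zmin",np.percentile(q[:,2],[.5,2]).round(3))
u=lambda im,r: cv2.resize(im[r[0]:r[1],r[2]:r[3]],(400,400))
cv2.imwrite("pics/c5.png",np.hstack([u(I[0],(110,250,240,380)),u(I[1],(100,260,310,470))]))
```

```text
[ 0.44204311 -0.07911456  0.13655112] [ 0.64472476 -0.67302708 -0.18523749]
0.02760096118875729 58.64898213218112 [ 0.44188912 -0.07911635  0.13636125]
0.02791888225436465 [-0.71253989  0.12275441 -3.75252928]
0.02748691622132587 [0.60687915 0.04706043 0.26034562] 20.8417
scene
body 478 [606.3  48.5] rms 0.74
tray 354 c [590.3  52.5] size [78.4 50.1] ang 88.6 z99 0.0829
zmin [0.126 0.128]
side
body 785 [606.6  47.2] rms 0.55
tray 490 c [593.   46.7] size [78.5 49.5] ang 85.61 z99 0.0828
zmin [0.126 0.127]
```

View pics/c5.png

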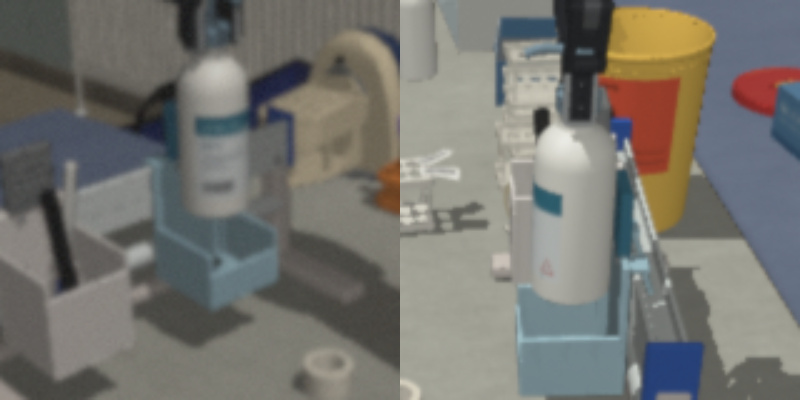

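The bottle is centred above the tray in both crops. In the side crop the bottle spans columns 535–615 and the tray 518–630. Lowering it now.

Run:
```python
from b import *
f0=np.array(get_state()["contact_force"])
for z in (.215,.20,.195,.193,.191,.1895,.188,.1865,.185):
    ctrl.movel([.606,.048,z],max_speed=.1 if z>.21 else .05); s=get_state(); f=np.array(s["contact_force"])-f0
    print(np.round(s["tcp_pos"],4),f.round(1))
    if np.linalg.norm(f)>5: break
ctrl.pause(.3); s=get_state(); print((np.array(s["contact_force"])-f0).round(1),s["time"])
for c in ("scene","side"):
    im,P=cloud(c); print(c); circ("body",box(P,(.55,.634),(-.0,.1),(.1,.15)),.029)
    q=box(P,(.50,.595),(0,.1),(.228,.237)); print("nozzle",len(q),q[np.argsort(q[:,0])[:8]].mean(0).round(4) if len(q) else 0)
    rect("tab",box(P,(.63,.68),(-.0,.09),(.18,.212)))
    cv2.imwrite(f"pics/{c}6.png",im)
```

```text
[0.6063 0.0482 0.2153] [0.5 0.9 0.6]
[0.6059 0.0479 0.1997] [-0.1  0.3  0.2]
[0.6058 0.0479 0.1947] [-1.5  0.1 -1.5]
[0.606  0.048  0.1929] [-1.  -0.6 -1. ]
[0.6059 0.048  0.1909] [-0.3  0.6 -0.4]
[0.6063 0.0482 0.19  ] [-1.5  0.6  4.4]
[0.6068 0.0484 0.19  ] [-3.  -0.6 14.5]
[-2.8  0.5 13.9] 23.5417
scene
body 480 [606.1  49.9] rms 0.81
nozzle 25 [0.5755 0.0542 0.235 ]
tab 84 c [639.3  60.2] size [19.6 10. ] ang 76.03 z99 0.2107
side
body 787 [606.2  47.9] rms 0.62
nozzle 21 [0.5724 0.0494 0.2352]
tab 187 c [640.6  42. ] size [44.1 10.8] ang 86.39 z99 0.2109
```

Run:
```python
from b import *
ctrl.movel([.606,.048,.1895],max_speed=.05); ctrl.ungrasp(); ctrl.pause(.2)
ctrl.movel([.606,.048,.32],max_speed=.12); ctrl.movep([.50,-.03,.36],Q(-5,90)); ctrl.pause(.5)
I=[]
im,P=cloud("wrist"); h=box(P,(.53,.64),(-.02,.12),(.228,.246)); rect("head",h)
circ("sh",box(P,(.56,.64),(0,.1),(.14,.155)),.029)
for c in ("scene","side"):
    im,P=cloud(c); I.append(im); print(c)
    for z in ((.09,.11),(.14,.158)): circ("body",box(P,(.55,.634),(-.0,.1),z),.029)
    h=box(P,(.53,.634),(-.02,.12),(.226,.246)); rect("head",h); rect("tab",box(P,(.63,.68),(-.0,.09),(.18,.212)))
    rect("tray",box(P,(.55,.615),(-.03,.12),(.053,.083))); lip(P,(-.07,0))
u=lambda im,r: cv2.resize(im[r[0]:r[1],r[2]:r[3]],(400,400))
cv2.imwrite("pics/c7.png",np.hstack([u(I[0],(110,250,240,380)),u(I[1],(130,290,310,470))])); print(get_state()["time"])
```

```text
head 321 c [589.1  45.2] size [45.  17.7] ang 2.55 z99 0.2416
sh 277 [609.7  41.9] rms 4.41
scene
body 285 [604.8  50.9] rms 2.48
body 167 [604.6  49.6] rms 0.74
head 82 c [586.7  52.9] size [21.7 43.6] ang 81.55 z99 0.2413
tab 180 c [638.7  47.1] size [43.4 12.4] ang 83.74 z99 0.2108
tray 410 c [588.2  52.4] size [77.6 44. ] ang 84.07 z99 0.0827
lip n 24 x at y=.04: 0.647 yaw -5.06 thick 0.0051
side
body 479 [603.7  39.5] rms 6.24
body 275 [604.7  48.2] rms 0.52
head 162 c [588.8  46.6] size [21.1 45.7] ang 86.08 z99 0.2408
tab 188 c [640.7  42.2] size [44.2 10.6] ang 86.01 z99 0.2107
tray 423 c [578.3  39.3] size [42.6 89.2] ang 23.74 z99 0.0829
lip n 73 x at y=.04: 0.649 yaw -5.43 thick 0.0047
27.1917
```

View pics/c7.png

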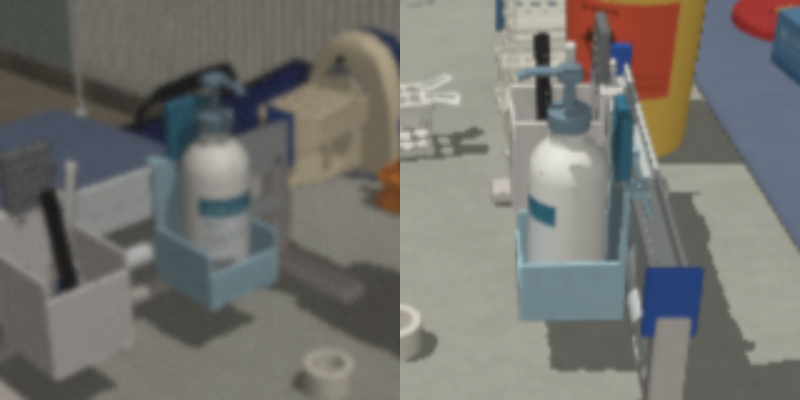

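The bottle stands upright in the hung holder with its nozzle pointing left, straight out from the rail. Its top is at z 0.241 m (188 + 54 mm expected), and the gripper is clear.

```bash
python3 -c "
from station import ticket; print(ticket.close_job())"
```

```text
the job is handed in; nothing more can be done
None
```

The holder is hung and seated on the rail, the bottle stands upright in it with its nozzle pointing straight out, and the job is handed in at about 27 s of the 61 s allowed; no verdict came back.

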